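# Drop one tablet into a dose cup and hold the slide

## Task

Stand the loose paper dose cup upright in the middle of the four stops on the tablet dispenser's stage plate, under the end of the chute, and let go of it. Then draw the dispenser's spring-loaded slide out by its black handle until the red line across the slide meets the single red mark on the rails, so that exactly one tablet drops into the cup; do not pull on towards the double mark, where a second tablet drops. Finish while still gripping the handle and holding the slide at the single mark, so that I can check the empty pocket; leave the other things on the worktop where they are.

Things in the scene. Friction and masses are not known exactly. Their poses are not given: they have to be found in the camera images.
- dispenser: Grey tablet dispenser, fixed to the worktop; place and yaw vary. Origin on the worktop, under the drop hole of the deck; x to its back, y to its left, z up. Base and, in front, stage plate: 8 mm thick, x -112 to 40, y -40 to 40 (base to 140) mm. Housing: x -15 to 30, y 20 to 130, up to z 94 mm. On it the deck, a channel along y: x -20 to 20, y -42 to 132, z 92 to 106 mm, 114 mm over its left half.
- seat (a point): Middle of the four stops, on top of the stage plate (z 8 mm), at x -76, y 0 mm in the dispenser's frame and parallel to it. The stops are blocks 16 mm wide, 8 mm thick, their tops 20.5 mm above the worktop; their inner faces are 17 mm before, behind, left and right of this point.
- spout (a point): Lower end of the steel chute (26 mm wide), 45 mm above the worktop, 23 mm behind the seat, so 4 mm behind the rim of a cup that stands there: a cup can be lowered straight down between the stops. The chute rises backward to the drop hole; its walls reach 64 mm high 13 mm behind this point, 93 mm high 35 mm behind it.
- cup_mid (a point): The loose dose cup, alone and upright on the worktop: open pleated cream paper cup, 29 mm high, outside diameter 37 mm at the rim, 26 mm at the foot. The point is on its axis, half-way up (14.5 mm above its underside). About 18 g.
- mark_one (a point): The single red mark on the rails (on both sides of the slide), at y -14 mm in the dispenser's frame; the red line across the white slide is at y 20 mm when the slide is home, and so meets it after 34 mm. The double red mark is 22 mm farther on.
- slide (a joint): How far the slide is drawn out, m: 0 home, 0.034 at the single mark, 0.056 at the double mark, 0.058 end stop. A spring draws it home: 3.6 N at 0, 7.7 N at the single mark, and it goes back as soon as it is let go.
- tablet_a1_mid (a point): Centre of the tablet (yellow disc, 14 mm diameter, 6.2 mm thick, 10 g) in the slide's front pocket, under the nearer magazine tube; it falls through the deck's hole and slides down the chute when the slide comes to the single mark.
- tablet_a2_mid (a point): Centre of the next tablet above it in the same tube, of the same size; it stays there, carried by the slide.
- tablet_b1_mid (a point): Centre of the tablet in the slide's rear pocket, under the farther tube; it travels with the slide and falls only if the slide is drawn about 10 mm past the single mark.
- cup_stack: Column of nested paper cups, 38 mm diameter, 100 mm high, loose; origin at its underside. To be left alone.
- amber_jar: Wide amber jar with white lid, 68 mm diameter, 92 mm high, loose; origin at its underside. To be left alone.
- tubes (a point): Top of the nearer of two clear magazine tubes on the deck: at y 34 mm in the dispenser's frame (the other at y 56 mm), radius 11 mm, 165 mm above the worktop. Do not bump them.
- handle (a point): Middle of the free upper part of the slide's black handle, 127 mm above the worktop. The handle is an upright tab on the end of an 8 mm rod (rod top at 106 mm): 12 mm thick along the dispenser's y, 26 mm wide along its x, its top at 146 mm. With the slide home it is at x 0, y -81 mm in the dispenser's frame (parallel to it), 33 mm clear of the deck's end; it moves along -y as the slide is drawn out.
Not all that is in view belongs to the job. Several things look just like the part that bears cup_mid: the one meant starts farthest from the robot's base.

How it is judged:
By the outcome, as a careful person would: the job done as asked, in the order asked, and still so for the second after the job is handed in, while the arm keeps its last pose, push and grip.
It also fails if it takes over 54 s, if anything falls off the work surface, if the arm or the gripper's body presses on something with over 40 N, if the wrist force passes 120 N, or if a joint passes its speed limit or range.

## Robot

A 6-joint arm with a two-finger parallel gripper is mounted at the origin on a cart in front of the work surface, level with it; the furniture and walls round the work are solid. World frame = base frame: x ahead of the robot, y to its left, z up, the work surface at z = 0. Lengths are in m, angles in degrees, forces in N, time in s.
With the tool pointing down it reaches from about 0.4 to 0.825 m from the base axis. Payload 7 kg.
Tool frame: the origin (TCP) lies midway between the tips of the shut fingers; the grasp point (between the pads) lies 19 mm behind it; z points along the fingers, y is the direction in which the jaws open and shut (so a half turn about z gives the same grasp; the last joint's range is limited). The gripper opens to 88 mm and grips with 3 to 60 N. Pads are 19 mm wide; open, the fingers measure 130 mm over their backs; the gripper's body (78 mm by 193 mm) begins 47 mm behind the grasp point.
Start: joints at [-52.649, 20.546, 0.682, 0, -70.136, -16.507], TCP at [0.24, -0.631, 0.227] pointing down, gripper open.
Joint ranges: [-176.03, 176.03], [-82.01, 121.73], [-58.28, 71.71], [-173.87, 95.51], [-174.79, -0.11], [-173.66, 173.66]. Speed limits (degrees/s): [136.94, 136.94, 172.46, 180, 180, 180].

## Interface

Orientations are given as [roll, pitch, yaw] about the fixed x, y, z axes, in that order (R = Rz(yaw) Ry(pitch) Rx(roll)).
In Python, from plant import r gives the robot as it stands. The module is installed in compiled form; this text tells all that it offers.
- The arm moves only by the tool send_rows, never from a script. Its argument "motion" is a list of rows, each an object with "travel": the shift along the tool's x, y, z in m, a list of three; "spin": the turn about the tool's z in degrees. In form: [{"travel": [tx, ty, tz], "spin": spin}, ...]. A call has 1 to 5 rows; each row shifts and turns the pose as measured when the row begins, along the tool's axes as they then stand; what a row does not reach is not made up. A row lasts 1/12 s, in which the tool goes at most 41.7 mm and 7.16 degrees, less where a joint would pass 70% of its speed; a pose out of reach is approached as far as the arm can. A call is refused whole if a number of a shift passes 0.0417 or a number of a turn 7.16, either way. A call with a gripper value outside its range is refused whole. "gripper" is the gripper command: -1 is shut, 1 is fully open, values between are in proportion, set as the call begins (left out, the last holds). The fingers move at their own pace and stop on an object; "squeeze" is the grip in N (left out, the last holds). Time passes only in rows, so rows that do not move let the fingers close. It gives the time, the measured TCP pose, the force and the opening at its end, in the units of the state.
- r.get_state(): the state, without advancing time (a new reading comes with each control period).
- r.capture(name): name is "side" or "top" or "wrist"; returns (picture, depth): 480x640x3 uint8, blue, green, red; 480x640 float32, m along the optical axis (not along the pixel's ray), 0 where there is no reading.
- r.get_calibration(name): a dict with "fov_y" (degrees; the focal length in pixels is half the picture's height over the tangent of half this angle, whatever the lens; pixels are square), "cx", "cy" (the principal point, pixels), "origin" and "orientation" of the camera in the world. Camera axes: x right, y down, z forward; pixel columns grow to the right and rows downward; lengths in m; the calibration is good to about 2 mm. The wrist camera is an equidistant fisheye: a pixel r from the principal point sees the ray r / f radians off the axis. A picture is of the moment at which its call begins: read the wrist's pose just before it. get_calibration takes no time and is no camera call; for the wrist camera it gives the pose at the moment of the call.
- r.close_job(): hands the job in, once; it reports no verdict.
Trained networks look in the newest picture that a camera, given by its name, has taken for a name from the list of things; names that differ only in an ending like _2 or _b are one class to them, and where a whole thing is asked for, a point or a joint stands for the part that bears it (a point fixed in the world has none). Each returns a list of dicts, best first, with "conf" (0 to 1); they miss things now and then, are a little off and sometimes report something else, mostly with a low value. They report only what shows in the picture. A call takes as long as a camera call. They do not tell look-alikes from the thing itself.
- r.boxes_of(camera, target): "at" ([x, y, z] in m, in the coordinates of the camera as it stood for that picture, good to about 4 mm: the middle of the surface that is visible of it).
- r.pinpoint(camera, target): "at" ([x, y, z] in m, in the coordinates of the camera as it stood for that picture, good to about 4 mm: a listed point, or the origin of a listed thing).
The state is a dict: "time_s": time; "joints": joint angles; "qd": joint speeds; "joint_torque": joint torques, N m; "tcp_pos": TCP position; "eef_rot": TCP orientation; "contact_force": force on the tool from outside, world axes, zero at the start; "moment": the same for the moment, N m; "gripper_width": finger opening in m.
Only numpy, scipy, OpenCV 4.12 (cv2) and the standard library are available. Lean on these libraries where they do the work, as an engineer would, in place of code of your own. Each camera call takes 0.05 s, during which the arm holds its last target. There are 200 camera calls.

## Working session

There is one attempt and no reset: what is moved stays moved. The work goes in short steps, Python scripts to look and compute and a tool call to move; the robot and the scene stay as the last step left them, time stands still between calls to the robot, and variables do not carry over. Pictures are saved under pics/ and viewed, about 8 in all and at most 12, crops included, and the job is handed in when it is done.

Besides the shell and the picture viewer there is one more tool, called after "Request:" as name(argument=value, ...), one argument or row to a line, values as JSON. send_rows: Moves the arm, as the interface text tells. Its arguments: {"type":"object","properties":{"motion":{"type":"array"},"gripper":{"type":"number"},"squeeze":{"type":"number"}},"required":["motion"]}

```bash
mkdir -p pics; cat > h.py <<'E'
import numpy as np, cv2
from scipy.spatial.transform import Rotation as R
from plant import r
def T(c):
    k=r.get_calibration(c); o=k["orientation"]; o=np.array(o,float)
    M=o if o.shape==(3,3) else R.from_euler('xyz',o,degrees=True).as_matrix()
    return M,np.array(k["origin"])
def world(c,p,MT=None):
    M,t=MT or T(c); return M@np.array(p)+t
def look(c,names,kind="pinpoint"):
    MT=T(c); img,d=r.capture(c)
    for n in names:
        for x in getattr(r,kind)(c,n)[:6]:
            if x["conf"]>0.2: print(c,n,round(x["conf"],2),np.round(world(c,x["at"],MT),4))
    return img,d,MT
E
python3 - <<'E'
from h import *
for c in("side","top"):
    k=r.get_calibration(c);print(k)
    img,d,_=look(c,["cup_mid","seat","spout","handle","mark_one","dispenser","cup_stack","amber_jar","tubes"])
    cv2.imwrite(f"pics/{c}0.png",img)
s=r.get_state();print(s["time_s"],s["tcp_pos"],s["eef_rot"],s["gripper_width"])
E
```

```text
{'fov_y': 55.58909194776903, 'cx': 314.0248927431144, 'cy': 231.8501844982758, 'origin': array([ 0.10990973, -0.5495877 ,  0.70474456]), 'orientation': array([-130.8514794 ,    0.97783834,  -32.38800025])}
side cup_mid 0.89 [ 0.3414 -0.0682  0.0144]
side cup_mid 0.86 [0.3473 0.024  0.0075]
side cup_mid 0.84 [ 0.3438 -0.1703  0.0187]
side cup_mid 0.72 [ 0.4089 -0.2073  0.0121]
side seat 0.61 [ 0.4913 -0.0529  0.0091]
side spout 0.58 [ 0.5167 -0.0557  0.0427]
side handle 0.96 [ 0.5666 -0.1384  0.1254]
side mark_one 0.63 [ 0.5651 -0.0725  0.107 ]
side mark_one 0.21 [ 0.5706 -0.0242  0.1635]
side cup_stack 0.71 [4.583e-01 2.703e-01 1.000e-04]
side cup_stack 0.59 [ 3.689e-01  3.003e-01 -1.000e-04]
side amber_jar 0.85 [0.3674 0.3    0.0036]
side tubes 0.84 [ 0.5724 -0.0234  0.1645]
side tubes 0.7 [ 0.5676 -0.0581  0.0019]
{'fov_y': 53.67473911295432, 'cx': 323.15398870347724, 'cy': 231.18120062921824, 'origin': array([0.30285915, 0.03004665, 0.93613147]), 'orientation': array([-167.55357699,   -0.27800061,  -86.01967007])}
top cup_mid 0.86 [ 0.3433 -0.0698  0.0191]
top cup_mid 0.83 [ 0.3415 -0.1648  0.0128]
top cup_mid 0.8 [0.3474 0.0245 0.0134]
top cup_mid 0.54 [ 0.4096 -0.2062  0.0154]
top seat 0.67 [ 0.4939 -0.0483  0.0109]
top spout 0.65 [ 0.5151 -0.0547  0.0441]
top handle 0.98 [ 0.5574 -0.1373  0.1268]
top mark_one 0.84 [ 0.5685 -0.0666  0.108 ]
top dispenser 0.61 [ 0.5651 -0.0539 -0.0006]
top cup_stack 0.97 [4.564e-01 2.700e-01 3.000e-04]
top amber_jar 0.95 [0.3605 0.3064 0.0035]
top tubes 0.76 [ 0.5739 -0.0234  0.1649]
1.0 [ 0.24018369 -0.63081338  0.22657499] [-1.79998343e+02 -3.57195947e-04 -1.59153843e+02] 0.08789247948035951
```

View pics/top0.png

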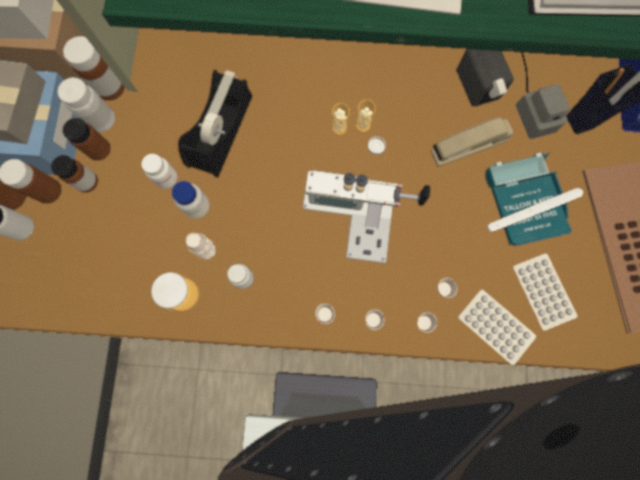

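View pics/side0.png

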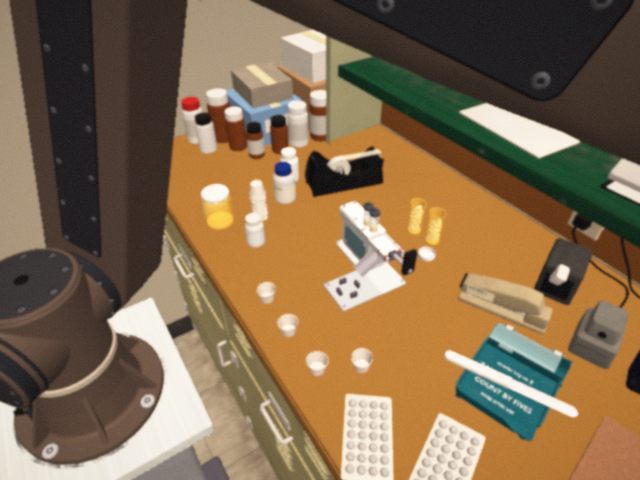

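```bash
python3 - <<'E'
import cv2,numpy as np
a=cv2.imread("pics/side0.png")[180:400,240:460]; b=cv2.imread("pics/top0.png")[90:310,300:460]
a=cv2.resize(a,None,fx=2.05,fy=2.05,interpolation=3); b=cv2.resize(b,None,fx=2.05,fy=2.05,interpolation=3)
cv2.imwrite("pics/c1.png",np.hstack([a,b]))
from h import *
for c in("side","top"):
    img,d,MT=look(c,["cup_mid"],"boxes_of")
    k=r.get_calibration(c); f=240/np.tan(np.radians(k["fov_y"]/2))
    u,v=((427,254) if c=="side" else (377,145))
    z=d[v,u]; print(c,z,world(c,[(u-k["cx"])/f*z,(v-k["cy"])/f*z,z],MT))
E
```

```text
side cup_mid 0.8 [ 0.3447 -0.0666  0.0175]
side cup_mid 0.8 [0.3514 0.0303 0.0104]
side cup_mid 0.77 [ 0.3441 -0.1619  0.02  ]
side cup_mid 0.55 [ 0.4146 -0.1988  0.0109]
side 1.008472 [ 0.70255752 -0.06018209  0.00382398]
top cup_mid 0.72 [ 0.4102 -0.2079  0.0082]
top cup_mid 0.57 [ 0.3382 -0.165   0.009 ]
top cup_mid 0.57 [0.3482 0.0256 0.0081]
top cup_mid 0.53 [ 0.3431 -0.075   0.0112]
top 0.99650884 [ 0.7016487  -0.06013908  0.0026232 ]
```

View pics/c1.png

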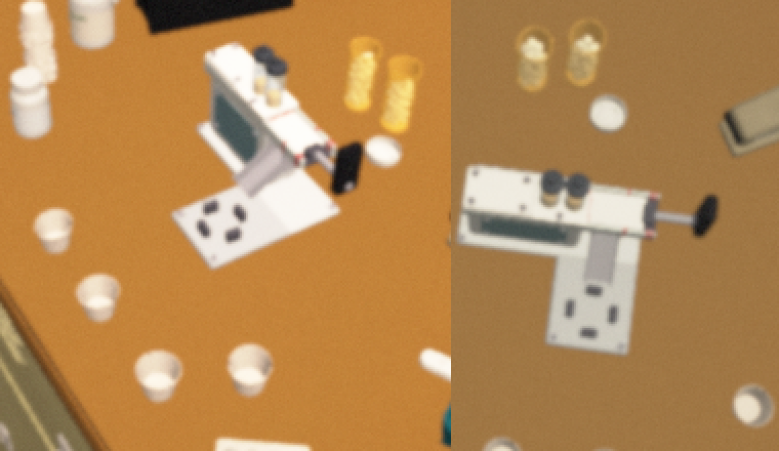

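```bash
cat >> h.py <<'E'
def plan(p,yaw,mx=0.04,ms=7):
    s=r.get_state(); q=np.array(s["tcp_pos"]); M=R.from_euler('xyz',s["eef_rot"],degrees=True)
    d=np.array(p)-q; y0=s["eef_rot"][2]; sp=-((yaw-y0+180)%360-180)
    n=max(1,int(np.ceil(max(np.linalg.norm(d)/mx,abs(sp)/ms))))
    print("t",round(s["time_s"],2),"pos",np.round(q,4),"rot",np.round(s["eef_rot"],2),"F",np.round(s["contact_force"],1),"w",round(s["gripper_width"],4),"n",n)
    for i in range(n):
        Mi=M*R.from_euler('z',sp*i/n,degrees=True)
        print(np.round(Mi.inv().apply(d/n),4).tolist(),round(sp/n,2))
E
python3 -c "
from h import *
plan([0.409,-0.207,0.2],175)"
```

```text
t 1.2 pos [ 0.2401 -0.6308  0.2266] rot [-180.     -0.   -159.16] F [-1.3 -0.4  0.3] w 0.0877 n 12
[-0.0257, 0.028, 0.0022] 2.15
[-0.0246, 0.0289, 0.0022] 2.15
[-0.0235, 0.0299, 0.0022] 2.15
[-0.0224, 0.0307, 0.0022] 2.15
[-0.0212, 0.0315, 0.0022] 2.15
[-0.02, 0.0323, 0.0022] 2.15
[-0.0188, 0.033, 0.0022] 2.15
[-0.0175, 0.0337, 0.0022] 2.15
[-0.0163, 0.0344, 0.0022] 2.15
[-0.015, 0.0349, 0.0022] 2.15
[-0.0136, 0.0355, 0.0022] 2.15
[-0.0123, 0.036, 0.0022] 2.15
```

Request:
send_rows(
  motion=[
    {"travel": [-0.026, 0.028, 0.002], "spin": 4},
    {"travel": [-0.024, 0.029, 0.002], "spin": 4},
    {"travel": [-0.022, 0.031, 0.002], "spin": 4},
    {"travel": [-0.02, 0.033, 0.002], "spin": 4},
    {"travel": [-0.018, 0.034, 0.002], "spin": 4},
  ],
  gripper=0.4,
  squeeze=6,
)

```text
time_s: 1.62
tcp_pos: [0.3129, -0.4549, 0.2134]
eef_rot: [180.0, -0.1, 179.6]
contact_force: [1.2, 0.7, 0.4]
gripper_width: 0.0627
```

```bash
python3 -c "
from h import *
plan([0.409,-0.207,0.2],175)"
```

```text
t 1.62 pos [ 0.3129 -0.4549  0.2134] rot [ 1.8000e+02 -1.5000e-01  1.7962e+02] F [1.2 0.7 0.4] w 0.0627 n 7
[-0.0135, 0.0355, 0.0019] 0.66
[-0.0131, 0.0357, 0.0019] 0.66
[-0.0127, 0.0358, 0.0019] 0.66
[-0.0123, 0.036, 0.0019] 0.66
[-0.0119, 0.0361, 0.0019] 0.66
[-0.0114, 0.0362, 0.0019] 0.66
[-0.011, 0.0364, 0.0019] 0.66
```

Request:
send_rows(
  motion=[
    {"travel": [-0.013, 0.036, 0.002], "spin": 1},
    {"travel": [-0.013, 0.036, 0.002], "spin": 1},
    {"travel": [-0.013, 0.036, 0.002], "spin": 1},
    {"travel": [-0.012, 0.036, 0.002], "spin": 1},
    {"travel": [-0.012, 0.036, 0.002], "spin": 0.5},
  ],
)

```text
time_s: 2.03
tcp_pos: [0.3857, -0.2698, 0.2037]
eef_rot: [-179.9, 0.0, 174.5]
contact_force: [1.6, -0.2, 0.5]
gripper_width: 0.0618
```

Request:
send_rows(
  motion=[
    {"travel": [-0.011, 0.036, 0.002], "spin": 0},
    {"travel": [-0.011, 0.026, 0], "spin": 0},
    {"travel": [0, 0, 0], "spin": 0},
  ],
)

```text
time_s: 2.28
tcp_pos: [0.4161, -0.2027, 0.2027]
eef_rot: [-180.0, 0.3, 174.7]
contact_force: [1.5, -0.2, -0.9]
gripper_width: 0.0613
```

```bash
python3 - <<'E'
from h import *
img,d,MT=look("wrist",["cup_mid","seat","spout","handle","mark_one","dispenser","tubes"])
cv2.imwrite("pics/w1.png",img); print(MT, r.get_calibration("wrist"))
look("top",["seat","spout","handle","dispenser","cup_mid"])
plan([0.409,-0.207,0.1],175)
E
```

```text
wrist cup_mid 0.97 [ 0.3406 -0.1669  0.0158]
wrist cup_mid 0.82 [ 0.41   -0.2005  0.0165]
wrist cup_mid 0.64 [ 0.3388 -0.0664  0.0135]
wrist seat 0.89 [ 0.4907 -0.0531  0.0106]
wrist spout 0.87 [ 0.5127 -0.0522  0.0459]
wrist handle 0.67 [ 0.56   -0.1357  0.1247]
(array([[ 9.27945037e-02,  9.44607475e-01,  3.14810893e-01],
       [ 9.95685172e-01, -8.81825341e-02, -2.88942687e-02],
       [ 4.67080100e-04,  3.16133767e-01, -9.48714511e-01]]), array([ 0.32997534, -0.19351501,  0.36059892])) {'fov_y': 65.70646984690485, 'cx': 319.7962794747067, 'cy': 243.73867162033585, 'origin': array([ 0.32792842, -0.19721154,  0.36016216]), 'orientation': array([ 1.61698772e+02, -7.74760791e-03,  8.43701396e+01])}
t 2.98 pos [ 0.414  -0.2062  0.2021] rot [-1.7995e+02  1.4000e-01  1.7449e+02] F [-0.3  0.   0.1] w 0.0616 n 3
[0.0017, -0.0004, 0.034] -0.17
[0.0017, -0.0004, 0.034] -0.17
[0.0017, -0.0004, 0.034] -0.17
```

View pics/w1.png

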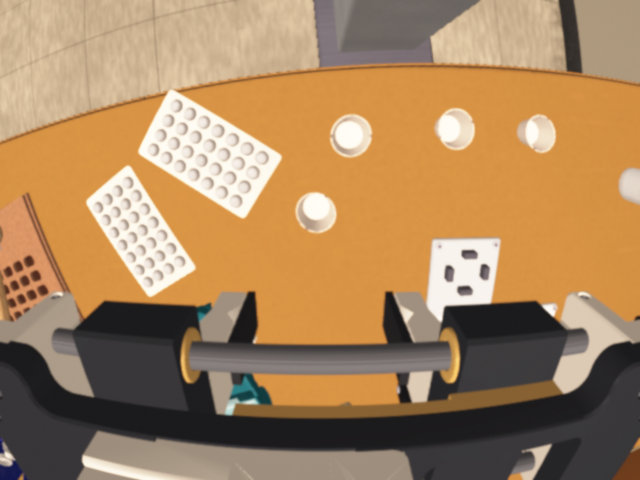

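```bash
cat >> h.py <<'E'
def fish(px,MT,z):
    k=r.get_calibration("wrist"); f=240/np.tan(np.radians(k["fov_y"]/2))
    v=np.array([px[0]-k["cx"],px[1]-k["cy"]]); rr=np.hypot(*v); th=rr/f
    ray=np.array([*(v/rr*np.sin(th)),np.cos(th)]); w=MT[0]@ray
    return MT[1]+w*(z-MT[1][2])/w[2]
E
python3 - <<'E'
from h import *
for i in range(2):
    img,d,MT=look("wrist",["cup_mid","seat","spout","handle"])
plan([0.409,-0.207,0.1],175)
g=cv2.cvtColor(img,cv2.COLOR_BGR2GRAY)
x0,y0,x1,y1=436,240,496,300
m=(g[y0:y1,x0:x1]<110).astype(np.uint8)
n,l,st,c=cv2.connectedComponentsWithStats(m)
for i in range(1,n):
    if st[i,4]>15: print("stop",st[i],c[i]+[x0,y0],np.round(fish(c[i]+[x0,y0],MT,.0195),4))
# cup: bright low-saturation region
x0,y0,x1,y1=285,185,350,240
hsv=cv2.cvtColor(img[y0:y1,x0:x1],cv2.COLOR_BGR2HSV)
m=(hsv[...,1]<120).astype(np.uint8)
n,l,st,c=cv2.connectedComponentsWithStats(m)
i=1+np.argmax(st[1:,4]); pts=np.argwhere(l==i)[:,::-1].astype(np.float32)
e=cv2.minEnclosingCircle(pts); print("cup",st[i],e,fish(np.array(e[0])+[x0,y0],MT,.029))
cv2.imwrite("pics/w2.png",cv2.resize(img[180:310,280:510],None,fx=3,fy=3))
E
```

```text
wrist cup_mid 0.95 [0.3451 0.0288 0.0132]
wrist cup_mid 0.77 [ 0.3417 -0.071   0.013 ]
wrist cup_mid 0.72 [ 0.342  -0.1678  0.0139]
wrist cup_mid 0.55 [ 0.4109 -0.2041  0.0166]
wrist seat 0.59 [ 0.4907 -0.0505  0.0099]
wrist spout 0.78 [ 0.5158 -0.0516  0.0445]
wrist handle 0.6 [ 0.5587 -0.1408  0.123 ]
wrist handle 0.31 [ 0.5125 -0.0511  0.0478]
wrist cup_mid 0.97 [ 0.3408 -0.0668  0.0125]
wrist cup_mid 0.97 [0.3445 0.0279 0.0163]
wrist cup_mid 0.78 [ 0.4068 -0.2035  0.0187]
wrist cup_mid 0.61 [ 0.3385 -0.1679  0.0141]
wrist seat 0.62 [ 0.4918 -0.05    0.0095]
wrist spout 0.96 [ 0.5124 -0.0506  0.046 ]
wrist handle 0.53 [ 0.5604 -0.1373  0.1263]
t 3.48 pos [ 0.4142 -0.2059  0.2022] rot [-1.7995e+02  1.5000e-01  1.7453e+02] F [0.6 0.2 0.4] w 0.0611 n 3
[0.0018, -0.0005, 0.0341] -0.16
[0.0018, -0.0005, 0.0341] -0.16
[0.0018, -0.0005, 0.0341] -0.16
stop [30 12 13  7 68] [471.35294118 254.36764706] [ 0.4672 -0.0524  0.0195]
stop [48 26  7 14 65] [486.36923077 271.61538462] [ 0.4889 -0.0334  0.0195]
stop [12 28  8 13 61] [450.93442623 273.2295082 ] [ 0.4858 -0.0748  0.0195]
stop [25 48 13  7 72] [466.90277778 290.70833333] [ 0.5087 -0.0552  0.0195]
cup [  14    9   41   41 1327] ((34.17774200439453, 29.34551429748535), 21.153976440429688) [ 0.40917045 -0.20477831  0.029     ]
```

Request:
send_rows(
  motion=[
    {"travel": [0.002, 0.001, 0.034], "spin": -0.7},
    {"travel": [0.002, 0, 0.034], "spin": -0.7},
    {"travel": [0.001, 0, 0.034], "spin": 0},
    {"travel": [0.0, 0, 0.02], "spin": 0},
    {"travel": [0, 0, 0], "spin": 0},
  ],
)

```text
time_s: 3.9
tcp_pos: [0.413, -0.2052, 0.0794]
eef_rot: [-179.9, 0.7, 176.1]
contact_force: [-0.6, 0.2, 0.5]
gripper_width: 0.0615
```

Request:
send_rows(
  motion=[
    {"travel": [0, 0, 0], "spin": 0},
  ],
)

```text
time_s: 3.98
tcp_pos: [0.4126, -0.2052, 0.079]
eef_rot: [-179.9, 0.6, 176.1]
contact_force: [1.0, 0.0, 0.8]
gripper_width: 0.0614
```

```bash
python3 - <<'E'
from h import *
for i in range(2):
    img,d,MT=look("wrist",["cup_mid","seat"])
plan([0.409,-0.205,0.014],175.9)
cv2.imwrite("pics/w3.png",img)
E
```

```text
wrist cup_mid 0.97 [0.3424 0.0294 0.0165]
wrist cup_mid 0.71 [ 0.41   -0.2024  0.0156]
wrist cup_mid 0.67 [ 0.3391 -0.1689  0.0169]
wrist cup_mid 0.6 [ 0.3403 -0.0689  0.0139]
wrist cup_mid 0.94 [ 0.4095 -0.2048  0.0153]
wrist cup_mid 0.84 [ 0.3393 -0.169   0.0174]
wrist cup_mid 0.73 [ 0.341  -0.0697  0.0164]
wrist cup_mid 0.72 [0.3449 0.0272 0.0164]
t 4.28 pos [ 0.414  -0.2052  0.0806] rot [-179.89    0.86  176.06] F [ 0.2  0.3 -0.3] w 0.0616 n 2
[0.003, 0.0, 0.0333] 0.08
[0.003, 0.0, 0.0333] 0.08
```

View pics/w3.png

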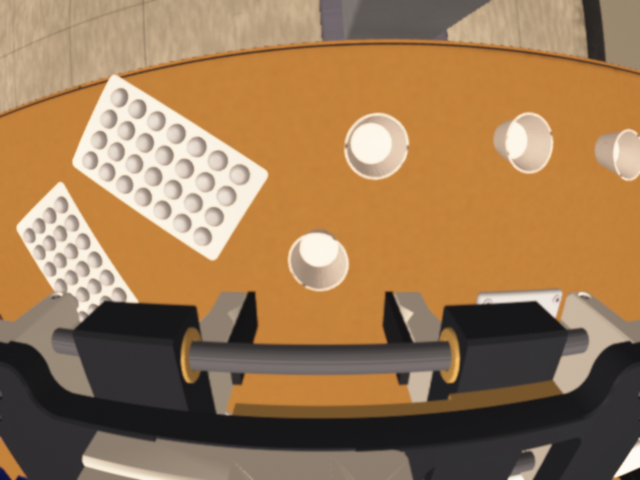

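Request:
send_rows(
  motion=[
    {"travel": [0.003, 0, 0.024], "spin": 0},
    {"travel": [0.002, 0, 0.02], "spin": 0},
    {"travel": [0.0, 0, 0.012], "spin": 0},
    {"travel": [0, 0, 0.004], "spin": 0},
    {"travel": [0, 0, 0], "spin": 0},
  ],
)

```text
time_s: 4.7
tcp_pos: [0.4152, -0.2056, 0.0242]
eef_rot: [-179.9, 1.6, 176.1]
contact_force: [0.8, 1.2, 0.3]
gripper_width: 0.0613
```

```bash
python3 - <<'E'
from h import *
for i in range(2):
    img,d,MT=look("wrist",["cup_mid"])
plan([0.4095,-0.2045,0.014],175.9)
E
```

```text
wrist cup_mid 0.91 [ 0.4083 -0.2053  0.0137]
wrist cup_mid 0.76 [ 0.3403 -0.0691  0.0144]
wrist cup_mid 0.58 [ 0.3414 -0.1669  0.0152]
wrist cup_mid 0.84 [ 0.4109 -0.2024  0.0173]
wrist cup_mid 0.83 [ 0.3392 -0.1684  0.0184]
wrist cup_mid 0.82 [ 0.3396 -0.0665  0.0118]
t 4.9 pos [ 0.416  -0.2056  0.0253] rot [-179.88    1.75  176.12] F [0.3 0.4 0. ] w 0.0612 n 1
[0.0069, 0.0007, 0.0111] 0.22
```

```bash
python3 - <<'E'
from h import *
s=r.get_state();print(np.round(s["joints"],2),np.round(s["joint_torque"],1))
E
```

```text
[ -1.72  13.89 -41.23   0.35 -33.14 -92.45] [ -0.  -37.3  17.8   4.2   0.    0. ]
```

Request:
send_rows(
  motion=[
    {"travel": [0.008, 0, 0], "spin": 0},
    {"travel": [0.004, 0, 0], "spin": 0},
    {"travel": [0, 0, 0], "spin": 0},
  ],
)

```text
time_s: 5.15
tcp_pos: [0.4041, -0.2048, 0.0265]
eef_rot: [-179.9, 1.9, 176.1]
contact_force: [0.9, 0.1, -0.1]
gripper_width: 0.0614
```

```bash
python3 - <<'E'
from h import *
s=r.get_state();print(np.round(s["joints"],2),np.round(s["qd"],2))
plan([0.4095,-0.2045,0.014],175.9)
E
```

```text
[ -1.65  12.79 -42.65   0.36 -32.64 -92.53] [ 0.09 -0.87 -0.18 -0.04 -0.28 -0.13]
t 5.15 pos [ 0.4041 -0.2048  0.0265] rot [-179.88    1.92  176.12] F [ 0.9  0.1 -0.1] w 0.0614 n 1
[-0.005, 0.0007, 0.0127] 0.22
```

Request:
send_rows(
  motion=[
    {"travel": [-0.002, 0, 0.008], "spin": 0},
    {"travel": [-0.001, 0, 0.004], "spin": 0},
    {"travel": [0, 0, 0], "spin": 0},
    {"travel": [0, 0, 0], "spin": 0},
  ],
)

```text
time_s: 5.48
tcp_pos: [0.4079, -0.2051, 0.0142]
eef_rot: [-179.9, 2.0, 176.1]
contact_force: [-0.7, -0.4, -0.6]
gripper_width: 0.0611
```

```bash
python3 - <<'E'
from h import *
img,d,MT=look("wrist",["cup_mid"])
plan([0.4095,-0.2045,0.014],175.9)
cv2.imwrite("pics/w4.png",img)
E
```

```text
wrist cup_mid 0.97 [ 0.34   -0.1658  0.0172]
wrist cup_mid 0.92 [ 0.3397 -0.0671  0.0115]
wrist cup_mid 0.77 [ 0.4068 -0.2036  0.016 ]
t 5.58 pos [ 0.408  -0.2051  0.0144] rot [-179.88    2.04  176.13] F [-0.8 -1.3  0.2] w 0.0612 n 1
[-0.0015, 0.0007, 0.0004] 0.23
```

View pics/w4.png

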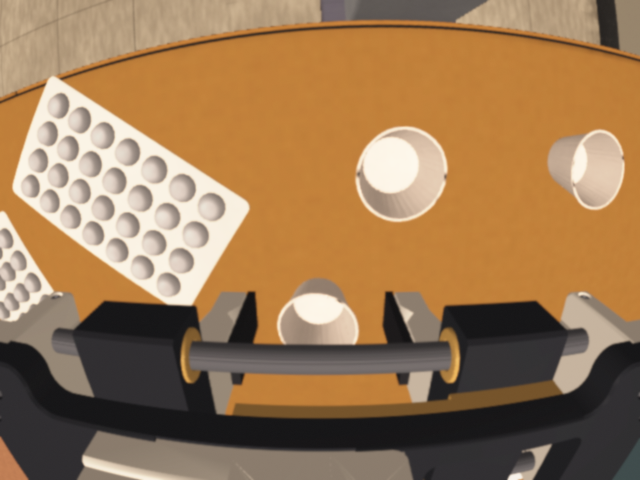

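Request:
send_rows(
  motion=[
    {"travel": [-0.001, 0, 0], "spin": 0},
    {"travel": [0, 0, 0], "spin": 0},
    {"travel": [0, 0, 0], "spin": 0},
    {"travel": [0, 0, 0], "spin": 0},
    {"travel": [0, 0, 0], "spin": 0},
  ],
  gripper=-1,
  squeeze=6,
)

```text
time_s: 6.0
tcp_pos: [0.4094, -0.2052, 0.0144]
eef_rot: [-179.9, 2.0, 176.1]
contact_force: [-0.2, 0.7, 0.9]
gripper_width: 0.0354
```

Request:
send_rows(
  motion=[
    {"travel": [0, 0, 0], "spin": 0},
    {"travel": [0, 0, 0], "spin": 0},
    {"travel": [0, 0, 0], "spin": 0},
  ],
)

```text
time_s: 6.25
tcp_pos: [0.4093, -0.2052, 0.0145]
eef_rot: [-179.9, 2.0, 176.1]
contact_force: [-0.7, 0.4, 0.5]
gripper_width: 0.0353
```

Request:
send_rows(
  motion=[
    {"travel": [0, 0, -0.012], "spin": 0},
    {"travel": [0, 0, -0.025], "spin": 0},
    {"travel": [0, 0, -0.03], "spin": 0},
    {"travel": [0, 0, -0.02], "spin": 0},
    {"travel": [0, 0, 0], "spin": 0},
  ],
)

```text
time_s: 6.67
tcp_pos: [0.4042, -0.2048, 0.1033]
eef_rot: [-179.9, 1.7, 176.1]
contact_force: [1.1, -0.6, -0.1]
gripper_width: 0.0352
```

```bash
python3 - <<'E'
from h import *
plan([0.475,-0.054,0.1],175.9)
E
```

```text
t 6.67 pos [ 0.4042 -0.2048  0.1033] rot [-179.86    1.69  176.12] F [ 1.1 -0.6 -0.1] w 0.0352 n 5
[-0.0121, 0.031, 0.0009] 0.04
[-0.012, 0.0311, 0.0009] 0.04
[-0.012, 0.0311, 0.0009] 0.04
[-0.012, 0.0311, 0.0009] 0.04
[-0.012, 0.0311, 0.0009] 0.04
```

Request:
send_rows(
  motion=[
    {"travel": [-0.012, 0.025, 0.0], "spin": 0},
    {"travel": [-0.012, 0.035, 0], "spin": 0},
    {"travel": [-0.012, 0.035, 0], "spin": 0},
    {"travel": [-0.012, 0.033, 0], "spin": 0},
    {"travel": [-0.012, 0.025, 0], "spin": 0},
  ],
)

```text
time_s: 7.08
tcp_pos: [0.475, -0.0546, 0.1064]
eef_rot: [-179.9, 2.0, 175.5]
contact_force: [0.2, 0.0, 0.0]
gripper_width: 0.0351
```

Request:
send_rows(
  motion=[
    {"travel": [0, 0, 0], "spin": 0},
    {"travel": [0, 0, 0], "spin": 0},
    {"travel": [0, 0, 0], "spin": 0},
  ],
)

```text
time_s: 7.33
tcp_pos: [0.4776, -0.0497, 0.1055]
eef_rot: [-180.0, 2.0, 175.9]
contact_force: [-0.4, -0.4, -0.1]
gripper_width: 0.0355
```

```bash
python3 - <<'E'
from h import *
for i in range(2): img,d,MT=look("wrist",["cup_mid","seat","spout","handle"])
look("top",["seat","spout"])
look("side",["seat","spout"])
plan([0.489,-0.053,0.1],175.9)
cv2.imwrite("pics/w5.png",img)
E
```

```text
wrist cup_mid 0.91 [ 0.4763 -0.0491  0.108 ]
wrist cup_mid 0.9 [ 0.3403 -0.0659  0.0115]
wrist cup_mid 0.84 [0.3449 0.0278 0.016 ]
wrist cup_mid 0.7 [ 0.3408 -0.1673  0.014 ]
wrist seat 0.58 [ 0.4916 -0.0491  0.0101]
wrist handle 0.6 [ 0.4917 -0.0491  0.0085]
wrist cup_mid 0.88 [ 0.4766 -0.0491  0.1077]
wrist cup_mid 0.83 [ 0.3417 -0.166   0.0143]
wrist cup_mid 0.75 [0.3458 0.0299 0.0145]
wrist cup_mid 0.56 [ 0.3407 -0.0644  0.0113]
wrist seat 0.9 [ 0.4918 -0.0536  0.0102]
top seat 0.87 [ 0.4907 -0.0479  0.0068]
side seat 0.93 [ 0.4898 -0.0529  0.0082]
side spout 0.92 [ 0.5129 -0.0573  0.0446]
t 8.13 pos [ 0.4777 -0.05    0.106 ] rot [-179.96    2.03  175.85] F [ 0.8 -0.2 -0.1] w 0.0353 n 1
[-0.0113, -0.0022, 0.0064] -0.05
```

View pics/w5.png

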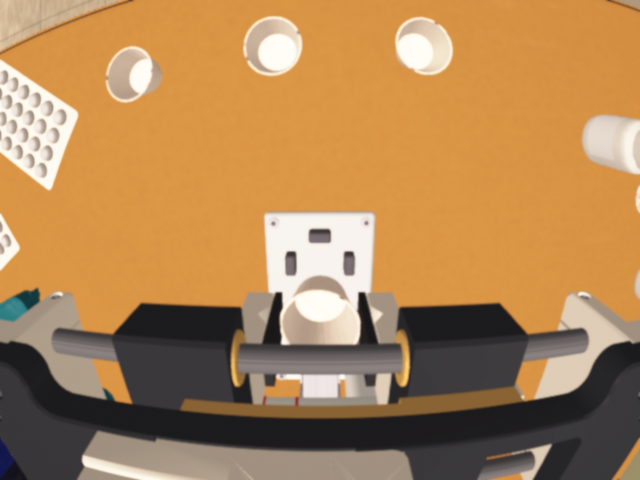

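```bash
python3 - <<'E'
from h import *
img=cv2.imread("pics/w5.png"); MT=T("wrist")
# stop top edges/plate; find dark blobs
g=cv2.cvtColor(img,cv2.COLOR_BGR2GRAY)
x0,y0,x1,y1=270,220,370,282
m=(g[y0:y1,x0:x1]<140).astype(np.uint8)
n,l,st,c=cv2.connectedComponentsWithStats(m)
for i in range(1,n):
    if 60<st[i,4]<1000: print(st[i]+[x0,y0,0,0,0],np.round(c[i]+[x0,y0],1),np.round(fish(c[i]+[x0,y0],MT,.0205),4))
for p in((265,214),(374,214)): print("plate",np.round(fish(p,MT,.008),4))
print(g[224:250,319],g[246:282,349]); print(g[236,300:340])
k=cv2.resize(img[200:300,255:385],None,fx=5,fy=5,interpolation=2); cv2.imwrite("pics/c2.png",k)
E
```

```text
[309 229  22  13 269] [319.3 235. ] [ 0.4685 -0.0484  0.0205]
[286 252  10  23 223] [290.5 263. ] [ 0.4878 -0.0702  0.0205]
[344 252  10  23 222] [348.6 262.8] [ 0.4907 -0.0294  0.0205]
plate [ 0.4541 -0.0861  0.008 ]
plate [ 0.4598 -0.0088  0.008 ]
[245 244 242 230 186 113  64  57  64  81  95 106 111 112 113 112 112 117
 150 207 235 242 244 244 244 244] [244 244 244 240 222 147  73  55  57  66  82  97 107 113 115 115 116 115
 115 115 114 114 113 114 114 114 114 115 128 171 223 240 244 244 244 244]
[244 245 245 244 244 245 244 234 192 136 114 111 111 112 111 111 112 110
 111 111 110 110 109 109 109 110 109 109 105 105 144 210 238 243 244 244
 244 244 244 244]
```

View pics/c2.png

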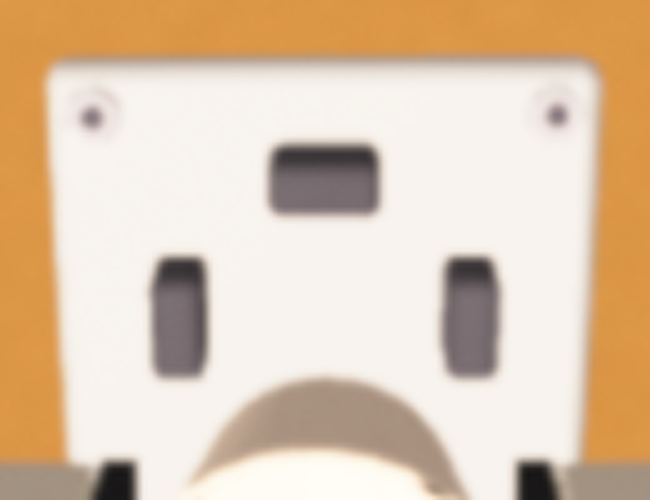

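```bash
python3 - <<'E'
from h import *
MT=T("wrist")
for p in((319.3,237.6),(290.7,265.3),(348.9,265.3)): print(np.round(fish(p,MT,.0205),4))
# also cup foot inner / rim in hand
print(fish((319.5,325),MT,.121))
plan([0.49,-0.05,0.1],175.9)
E
```

```text
[ 0.4704 -0.0486  0.0205]
[ 0.4896 -0.0703  0.0205]
[ 0.4926 -0.0292  0.0205]
[ 0.47639565 -0.04884292  0.121     ]
t 8.13 pos [ 0.4777 -0.05    0.106 ] rot [-179.96    2.03  175.85] F [ 0.8 -0.2 -0.1] w 0.0353 n 1
[-0.012, 0.0009, 0.0064] -0.05
```

Request:
send_rows(
  motion=[
    {"travel": [-0.012, 0, 0.003], "spin": 0},
    {"travel": [0, 0, 0.012], "spin": 0},
    {"travel": [0.001, 0, 0.018], "spin": 0},
    {"travel": [0.001, 0, 0.008], "spin": 0},
    {"travel": [0, 0, 0], "spin": 0},
  ],
)

```text
time_s: 8.55
tcp_pos: [0.4935, -0.0504, 0.0648]
eef_rot: [180.0, 2.3, 175.9]
contact_force: [-0.4, -0.6, -0.1]
gripper_width: 0.0355
```

Request:
send_rows(
  motion=[
    {"travel": [0, 0, 0], "spin": 0},
    {"travel": [0, 0, 0], "spin": 0},
  ],
)

```text
time_s: 8.72
tcp_pos: [0.4937, -0.0505, 0.0646]
eef_rot: [-180.0, 2.2, 176.0]
contact_force: [-0.4, 0.3, -0.3]
gripper_width: 0.0355
```

```bash
python3 - <<'E'
from h import *
img,d,MT=look("wrist",["cup_mid"])
plan([0.4918,-0.0508,0.023],175.8)
E
```

```text
wrist cup_mid 0.86 [ 0.3421 -0.0677  0.0156]
wrist cup_mid 0.78 [ 0.494  -0.0496  0.0624]
wrist cup_mid 0.68 [ 0.3405 -0.1682  0.0129]
wrist cup_mid 0.68 [0.3431 0.0289 0.0144]
t 8.82 pos [ 0.494  -0.0504  0.065 ] rot [-179.99    2.24  175.96] F [0.9 0.2 0.1] w 0.0353 n 2
[0.0019, -0.0003, 0.021] 0.08
[0.0019, -0.0003, 0.021] 0.08
```

Request:
send_rows(
  motion=[
    {"travel": [0.004, 0, 0.008], "spin": 0},
    {"travel": [0.001, 0, 0.012], "spin": 0},
    {"travel": [0.001, 0, 0.006], "spin": 0},
    {"travel": [0, 0, 0], "spin": 0},
    {"travel": [0, 0, 0], "spin": 0},
  ],
)

```text
time_s: 9.23
tcp_pos: [0.4895, -0.0496, 0.0391]
eef_rot: [179.9, 2.5, 176.0]
contact_force: [0.1, 0.1, -0.2]
gripper_width: 0.0352
```

```bash
python3 - <<'E'
from h import *
plan([0.4918,-0.0508,0.023],175.8)
E
```

```text
t 9.23 pos [ 0.4895 -0.0496  0.0391] rot [179.92   2.49 175.96] F [ 0.1  0.1 -0.2] w 0.0352 n 1
[-0.0016, -0.0011, 0.0162] 0.16
```

Request:
send_rows(
  motion=[
    {"travel": [-0.001, -0.001, 0.006], "spin": 0},
    {"travel": [-0.001, 0, 0.004], "spin": 0},
    {"travel": [0, 0, 0], "spin": 0},
    {"travel": [0, 0, 0], "spin": 0},
  ],
)

```text
time_s: 9.57
tcp_pos: [0.4927, -0.0507, 0.0291]
eef_rot: [179.9, 2.6, 176.0]
contact_force: [-0.5, -0.5, -0.2]
gripper_width: 0.0353
```

```bash
python3 - <<'E'
from h import *
plan([0.4918,-0.0508,0.023],175.8)
E
```

```text
t 9.57 pos [ 0.4927 -0.0507  0.0291] rot [179.9    2.57 175.98] F [-0.5 -0.5 -0.2] w 0.0353 n 1
[0.0012, -0.0002, 0.0061] 0.18
```

Request:
send_rows(
  motion=[
    {"travel": [0.001, 0, 0.003], "spin": 0},
    {"travel": [0, 0, 0.002], "spin": 0},
    {"travel": [0, 0, 0], "spin": 0},
    {"travel": [0, 0, 0], "spin": 0},
  ],
)

```text
time_s: 9.9
tcp_pos: [0.4922, -0.0506, 0.0238]
eef_rot: [179.9, 2.6, 176.0]
contact_force: [-0.3, 0.2, -0.4]
gripper_width: 0.0355
```

```bash
python3 - <<'E'
from h import *
img,d,MT=look("wrist",["cup_mid"]); cv2.imwrite("pics/w6.png",img)
plan([0.4918,-0.0508,0.0225],175.8)
E
```

```text
wrist cup_mid 0.77 [ 0.4937 -0.0476  0.0243]
wrist cup_mid 0.66 [ 0.34   -0.1687  0.0149]
t 10.0 pos [ 0.4923 -0.0506  0.0239] rot [179.89   2.59 175.97] F [-0.5 -1.3 -0.6] w 0.0355 n 1
[0.0005, -0.0002, 0.0014] 0.17
```

Down 1 mm more, then open partway.

Request:
send_rows(
  motion=[
    {"travel": [0, 0, 0.001], "spin": 0},
    {"travel": [0, 0, 0], "spin": 0},
  ],
)

```text
time_s: 10.17
tcp_pos: [0.4925, -0.0505, 0.023]
eef_rot: [179.9, 2.6, 176.0]
contact_force: [-0.1, -0.7, -0.5]
gripper_width: 0.0354
```

Request:
send_rows(
  motion=[
    {"travel": [0, 0, 0], "spin": 0},
    {"travel": [0, 0, 0], "spin": 0},
    {"travel": [0, 0, 0], "spin": 0},
    {"travel": [0, 0, 0], "spin": 0},
  ],
  gripper=0.3,
)

```text
time_s: 10.5
tcp_pos: [0.4927, -0.0505, 0.0232]
eef_rot: [179.9, 2.6, 176.0]
contact_force: [-0.6, 0.3, -0.1]
gripper_width: 0.0544
```

```bash
python3 - <<'E'
from h import *
img,d,MT=look("wrist",["cup_mid"]); cv2.imwrite("pics/w7.png",img)
look("side",["cup_mid"])
plan([0.4918,-0.0508,0.0225],175.8)
E
```

```text
wrist cup_mid 0.78 [ 0.3429 -0.1661  0.0154]
wrist cup_mid 0.67 [ 0.4929 -0.0516  0.0227]
side cup_mid 0.84 [0.3444 0.0225 0.0074]
side cup_mid 0.77 [ 0.3431 -0.0693  0.0163]
side cup_mid 0.57 [ 0.3419 -0.1666  0.0153]
side cup_mid 0.5 [ 0.4906 -0.0518  0.017 ]
t 10.7 pos [ 0.4927 -0.0505  0.0232] rot [179.87   2.65 175.98] F [ 0.3  0.6 -0.8] w 0.0568 n 1
[0.0009, -0.0004, 0.0007] 0.18
```

View pics/w7.png

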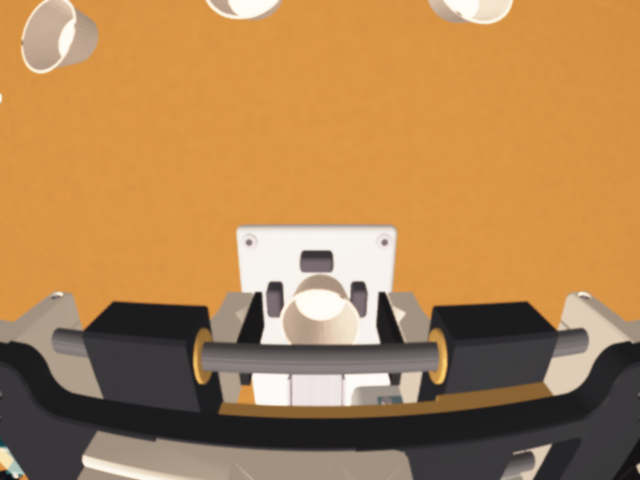

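Request:
send_rows(
  motion=[
    {"travel": [0, 0, -0.01], "spin": 0},
    {"travel": [0, 0, -0.03], "spin": 0},
    {"travel": [0, 0, -0.04], "spin": 0},
    {"travel": [0, 0, -0.04], "spin": 0},
    {"travel": [0, 0, -0.03], "spin": 0},
  ],
)

```text
time_s: 11.12
tcp_pos: [0.4804, -0.0517, 0.1711]
eef_rot: [-179.8, 1.7, 175.9]
contact_force: [2.1, 0.6, 0.4]
gripper_width: 0.0568
```

Request:
send_rows(
  motion=[
    {"travel": [0, 0, -0.02], "spin": 0},
    {"travel": [0, 0, 0], "spin": 0},
    {"travel": [0, 0, 0], "spin": 0},
  ],
  gripper=-0.35,
)

```text
time_s: 11.37
tcp_pos: [0.4829, -0.051, 0.2004]
eef_rot: [180.0, 2.4, 176.0]
contact_force: [0.0, 0.3, -0.0]
gripper_width: 0.0422
```

```bash
python3 - <<'E'
from h import *
img,d,MT=look("wrist",["cup_mid","handle"]); cv2.imwrite("pics/w8.png",img)
for i in range(2): look("top",["handle"])
look("side",["handle","cup_mid"])
plan([0.561,-0.137,0.178],175.8)
E
```

```text
wrist cup_mid 0.97 [0.3424 0.0255 0.0158]
wrist cup_mid 0.77 [ 0.4944 -0.0504  0.0243]
wrist cup_mid 0.61 [ 0.343  -0.1692  0.0129]
wrist cup_mid 0.59 [ 0.3389 -0.0704  0.0155]
side handle 0.91 [ 0.5682 -0.1386  0.1279]
side cup_mid 0.85 [ 0.3413 -0.072   0.0151]
side cup_mid 0.76 [ 0.4921 -0.0511  0.0176]
side cup_mid 0.65 [ 0.3425 -0.1688  0.0165]
side cup_mid 0.53 [0.344  0.0231 0.0104]
t 11.87 pos [ 0.4824 -0.0513  0.1987] rot [-179.93    2.23  175.97] F [0.7 0.2 0.1] w 0.0283 n 3
[-0.0279, -0.0266, 0.008] 0.06
[-0.0279, -0.0266, 0.008] 0.06
[-0.0279, -0.0266, 0.008] 0.06
```

Request:
send_rows(
  motion=[
    {"travel": [-0.014, -0.02, 0.0], "spin": 0},
    {"travel": [-0.014, -0.022, 0], "spin": 0},
    {"travel": [-0.014, -0.022, 0], "spin": 0},
    {"travel": [-0.01, -0.02, 0], "spin": 0},
    {"travel": [0, 0, 0], "spin": 0},
  ],
)

```text
time_s: 12.28
tcp_pos: [0.5303, -0.141, 0.1998]
eef_rot: [-179.9, 2.2, 176.3]
contact_force: [-0.0, -0.3, 0.7]
gripper_width: 0.0286
```

Request:
send_rows(
  motion=[
    {"travel": [0, 0, 0], "spin": 0},
    {"travel": [0, 0, 0], "spin": 0},
  ],
)

```text
time_s: 12.45
tcp_pos: [0.5301, -0.1421, 0.1986]
eef_rot: [-179.9, 2.0, 176.1]
contact_force: [0.7, -0.5, 0.0]
gripper_width: 0.0286
```

```bash
python3 - <<'E'
from h import *
for i in range(2): img,d,MT=look("wrist",["handle","mark_one","seat"])
cv2.imwrite("pics/w9.png",img)
look("top",["handle"])
plan([0.561,-0.137,0.178],175.8)
E
```

```text
wrist handle 0.92 [ 0.5615 -0.1398  0.1252]
wrist mark_one 0.72 [ 0.5664 -0.0719  0.1042]
wrist seat 0.79 [ 0.4947 -0.052   0.0085]
wrist handle 0.92 [ 0.5624 -0.1361  0.1263]
wrist mark_one 0.81 [ 0.5677 -0.0684  0.1064]
wrist seat 0.65 [ 0.4916 -0.051   0.0124]
wrist seat 0.52 [ 0.5716 -0.0196  0.1676]
wrist seat 0.27 [ 5.679e-01 -5.560e-02  3.000e-04]
t 12.95 pos [ 0.5303 -0.1416  0.1993] rot [-179.92    2.12  176.19] F [-0.5 -0.7  0.1] w 0.0283 n 1
[-0.0295, 0.0066, 0.0224] 0.39
```

View pics/w9.png

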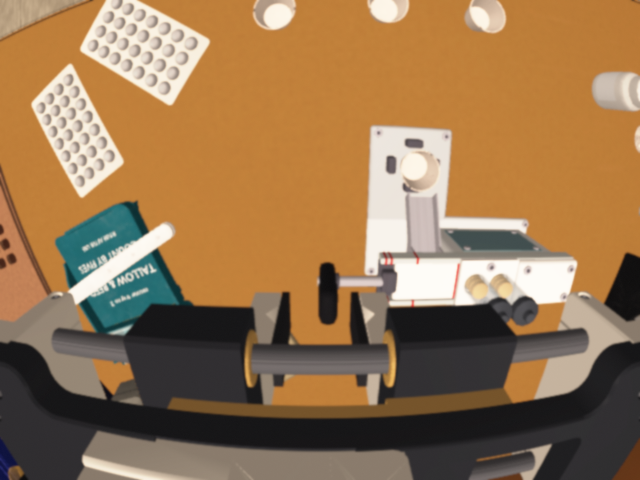

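```bash
python3 - <<'E'
from h import *
img=cv2.imread("pics/w9.png"); MT=T("wrist"); g=img.max(2)
for row in (270,290,310): print(row,g[row,312:345])
for p in((328,293),(319,293),(337,293),(328,263),(328,323)): print(p,np.round(fish(p,MT,.146),4),np.round(fish(p,MT,.127),4))
for c in (459,414,386): print(np.round(fish((c,258),MT,.106),4))
E
```

```text
270 [192 192 192 194 193 191 173 125  65  30  18  18  17  16  16  15  15  16
  16  15  17  33  73 130 174 190 192 193 193 193 193 193 193]
290 [192 193 193 193 190 171 121  62  28  19  19  18  18  18  17  17  17  17
  16  15  16  16  16  21  46 103 160 185 191 192 192 193 192]
310 [193 193 193 193 191 172 122  64  34  28  30  30  30  30  32  31  30  31
  30  31  27  26  24  27  54 116 170 190 193 193 192 192 192]
(328, 293) [ 0.5492 -0.1365  0.146 ] [ 0.5593 -0.1367  0.127 ]
(319, 293) [ 0.5489 -0.1421  0.146 ] [ 0.5589 -0.1429  0.127 ]
(337, 293) [ 0.5496 -0.1308  0.146 ] [ 0.5597 -0.1305  0.127 ]
(328, 263) [ 0.5286 -0.1353  0.146 ] [ 0.5368 -0.1354  0.127 ]
(328, 323) [ 0.5717 -0.1378  0.146 ] [ 0.5839 -0.1381  0.127 ]
[ 0.5491 -0.0357  0.106 ]
[ 0.5464 -0.0717  0.106 ]
[ 0.5448 -0.0929  0.106 ]
```

Request:
send_rows(
  motion=[
    {"travel": [-0.015, 0.003, 0.0], "spin": 0},
    {"travel": [-0.014, 0.003, 0.0], "spin": 0.3},
    {"travel": [0, 0, 0.012], "spin": 0},
    {"travel": [0, 0, 0.012], "spin": 0},
    {"travel": [0, 0, 0], "spin": 0},
  ],
)

```text
time_s: 13.37
tcp_pos: [0.5623, -0.1368, 0.1772]
eef_rot: [-180.0, 2.3, 175.9]
contact_force: [-0.8, 0.5, -0.4]
gripper_width: 0.0285
```

Request:
send_rows(
  motion=[
    {"travel": [0, 0, 0], "spin": 0},
    {"travel": [0, 0, 0], "spin": 0},
  ],
)

```text
time_s: 13.53
tcp_pos: [0.5622, -0.1368, 0.1774]
eef_rot: [-179.9, 2.2, 175.9]
contact_force: [-0.8, 0.3, 0.5]
gripper_width: 0.0287
```

```bash
python3 - <<'E'
from h import *
for i in range(2): img,d,MT=look("wrist",["handle"])
cv2.imwrite("pics/w10.png",img); g=img.max(2)
for row in (285,300,315,325): print(row,np.where(g[row,280:360]<70)[0]+280)
plan([0.561,-0.137,0.111],175.8)
E
```

```text
wrist handle 0.7 [ 0.5576 -0.1371  0.1256]
wrist handle 0.96 [ 0.5619 -0.1367  0.1239]
285 [308 309 310 311 312 313 314 315 316 317 318 319 320 321 322 323 324 325
 326 327]
300 [281 282 283 284 285 286 287 288 352 353 354 355 356 357 358]
315 [280 281 282 283 284 285 286 287 288 289 351 352 353 354 355 356 357 358
 359]
325 [280 281 282 283 284 285 286 287 288 289 351 352 353 354 355 356 357 358
 359]
t 13.73 pos [ 0.5625 -0.1368  0.1779] rot [-179.95    2.32  175.94] F [-0.8  1.   0.6] w 0.0285 n 2
[0.0021, -0.0001, 0.0334] 0.07
[0.0021, -0.0001, 0.0334] 0.07
```

Request:
send_rows(
  motion=[
    {"travel": [0.001, -0.001, 0.015], "spin": 0},
    {"travel": [0.001, 0, 0.02], "spin": 0},
    {"travel": [0.001, 0, 0.018], "spin": 0},
    {"travel": [0.001, 0, 0.008], "spin": 0},
    {"travel": [0, 0, 0], "spin": 0},
  ],
)

```text
time_s: 14.15
tcp_pos: [0.5631, -0.138, 0.1189]
eef_rot: [-180.0, 2.8, 176.0]
contact_force: [-0.6, -1.2, -0.2]
gripper_width: 0.0284
```

Request:
send_rows(
  motion=[
    {"travel": [0, 0, 0], "spin": 0},
  ],
)

```text
time_s: 14.23
tcp_pos: [0.5631, -0.1381, 0.1191]
eef_rot: [-180.0, 2.8, 176.0]
contact_force: [-0.0, -0.7, -0.7]
gripper_width: 0.0285
```

```bash
python3 - <<'E'
from h import *
plan([0.561,-0.1375,0.111],175.8)
E
```

```text
t 14.23 pos [ 0.5631 -0.1381  0.1191] rot [-179.97    2.75  175.96] F [-0.  -0.7 -0.7] w 0.0285 n 1
[0.0025, 0.0005, 0.008] 0.16
```

Request:
send_rows(
  motion=[
    {"travel": [0.002, 0, 0.006], "spin": 0},
    {"travel": [0, 0, 0], "spin": 0},
  ],
)

```text
time_s: 14.4
tcp_pos: [0.5622, -0.138, 0.1143]
eef_rot: [-180.0, 2.9, 176.0]
contact_force: [-0.0, 0.6, 0.0]
gripper_width: 0.0286
```

Request:
send_rows(
  motion=[
    {"travel": [0, 0, 0], "spin": 0},
    {"travel": [0, 0, 0], "spin": 0},
    {"travel": [0, 0, 0], "spin": 0},
    {"travel": [0, 0, 0], "spin": 0},
    {"travel": [0, 0, 0], "spin": 0},
  ],
  gripper=-1,
  squeeze=25,
)

```text
time_s: 14.82
tcp_pos: [0.5632, -0.1384, 0.1161]
eef_rot: [-180.0, 3.0, 176.0]
contact_force: [1.4, 0.6, -3.5]
gripper_width: 0.012
```

```bash
python3 - <<'E'
from h import *
img,d,MT=look("wrist",["mark_one"]); cv2.imwrite("pics/w11.png",img)
plan([0.561,-0.1375,0.111],175.8)
E
```

```text
wrist mark_one 0.59 [ 0.5676 -0.0671  0.108 ]
t 14.92 pos [ 0.5632 -0.1384  0.1161] rot [-179.96    3.04  175.98] F [ 0.1 -1.2 -1.4] w 0.0121 n 1
[0.0025, 0.0007, 0.005] 0.18
```

View pics/w11.png

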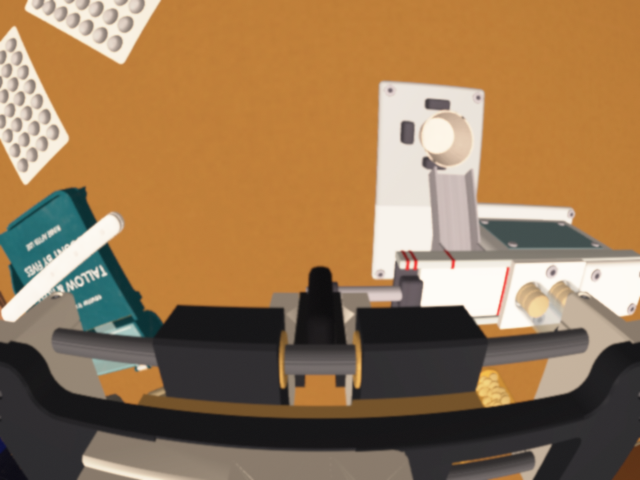

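Request:
send_rows(
  motion=[
    {"travel": [0, -0.006, 0], "spin": 0},
    {"travel": [0, -0.007, 0], "spin": 0},
    {"travel": [0, -0.006, 0], "spin": 0},
    {"travel": [0, -0.004, 0], "spin": 0},
    {"travel": [0, 0, 0], "spin": 0},
  ],
)

```text
time_s: 15.33
tcp_pos: [0.5618, -0.1576, 0.1161]
eef_rot: [179.7, 3.1, 176.0]
contact_force: [0.7, 5.4, -0.7]
gripper_width: 0.0122
```

```bash
cat >> h.py <<'E'
def prog():
    p0=np.array([0.5632,-0.1384]); y=np.array([-0.0732,-0.9973]); s=r.get_state()
    d=np.array(s["tcp_pos"])[:2]-p0; print("t",s["time_s"],"out",round(d@y,4),"side",round(d@[0.9973,-0.0732],4),"z",s["tcp_pos"][2],"F",np.round(s["contact_force"],1),"w",s["gripper_width"],s["eef_rot"])
E
python3 -c "
from h import *
prog(); look('wrist',['mark_one']); prog()"
```

```text
t 15.3333 out 0.0192 side 0.0 z 0.11609752041786683 F [ 0.7  5.4 -0.7] w 0.012173995784895987 [179.68014035   3.06753976 176.03847923]
wrist mark_one 0.77 [ 0.563  -0.0696  0.1063]
t 15.4333 out 0.019 side 0.0 z 0.11611207149514502 F [ 0.1  5.9 -0.6] w 0.0116579824658414 [179.68436241   3.06655097 176.04355756]
```

Request:
send_rows(
  motion=[
    {"travel": [0, -0.005, 0], "spin": 0},
    {"travel": [0, -0.005, 0], "spin": 0},
    {"travel": [0, -0.003, 0], "spin": 0},
    {"travel": [0, 0, 0], "spin": 0},
  ],
)

```text
time_s: 15.77
tcp_pos: [0.5612, -0.1664, 0.1161]
eef_rot: [179.4, 3.1, 176.1]
contact_force: [-0.4, 6.5, 0.1]
gripper_width: 0.0121
```

```bash
python3 -c "
from h import *
prog(); img,d,MT=look('wrist',['mark_one','tablet_a1_mid']); prog()
def red(img,nm):
    a=img.astype(int); m=((a[...,2]>130)&(a[...,2]-a[...,1]>80)&(a[...,1]-a[...,0]<40)).astype(np.uint8); m[:,:380]=0; m[:240]=0; m[340:]=0
    n,l,st,c=cv2.connectedComponentsWithStats(m)
    for i in range(1,n):
        if st[i,4]>8: print(nm,st[i],np.round(c[i],1))
red(img,'now'); red(cv2.imread('pics/w11.png'),'home')
cv2.imwrite('pics/w12.png',img)"
```

```text
t 15.7667 out 0.0281 side 0.0001 z 0.1161014324450989 F [-0.4  6.5  0.1] w 0.0120551459277474 [179.38535371   3.07628746 176.10684897]
wrist tablet_a1_mid 0.47 [ 0.5513 -0.0502  0.0741]
t 15.9167 out 0.0279 side 0.0001 z 0.11610211061857216 F [-0.2  6.9  0.3] w 0.012110418056056123 [179.39131929   3.07760158 176.11820525]
now [458 259   4   9  28] [459.3 263. ]
now [465 259   4   9  24] [466.4 263. ]
now [499 259   4   8  22] [500.  262.3]
now [496 267  12  48  91] [501.3 290.1]
now [485 316   5   8  20] [487.2 320.1]
home [405 259   5  11  34] [407.1 264.3]
home [413 259   5  11  36] [415.  264.2]
home [451 259   4  10  27] [452.7 263.3]
home [497 267  12  48 118] [502.9 290.3]
```

Request:
send_rows(
  motion=[
    {"travel": [0, -0.004, 0], "spin": 0},
    {"travel": [0, -0.003, 0], "spin": 0},
    {"travel": [0, 0, 0], "spin": 0},
    {"travel": [0, 0, 0], "spin": 0},
  ],
)

```text
time_s: 16.25
tcp_pos: [0.561, -0.1689, 0.1161]
eef_rot: [179.1, 3.1, 176.2]
contact_force: [-0.1, 6.3, 0.5]
gripper_width: 0.0122
```

```bash
cat >> h.py <<'E'
def red(img,nm):
    a=img.astype(int); m=((a[...,2]>130)&(a[...,2]-a[...,1]>80)&(a[...,1]-a[...,0]<40)).astype(np.uint8); m[:,:380]=0; m[:240]=0; m[340:]=0
    n,l,st,c=cv2.connectedComponentsWithStats(m)
    for i in range(1,n):
        if st[i,4]>8: print(nm,st[i],np.round(c[i],1))
E
python3 -c "
from h import *
prog(); img,d,MT=look('wrist',['mark_one','tablet_a1_mid']); prog()
red(img,'now')
cv2.imwrite('pics/w13.png',img)"
```

```text
t 16.25 out 0.0306 side 0.0001 z 0.11613694125841997 F [-0.1  6.3  0.5] w 0.012221834766911075 [179.09011617   3.08666607 176.18370995]
wrist mark_one 0.67 [ 0.5647 -0.0698  0.1074]
t 16.4 out 0.0305 side 0.0 z 0.11609546563261175 F [-0.8  7.5  0.4] w 0.01190382928447061 [179.09302879   3.07778694 176.19492141]
now [462 259   4   9  25] [463.6 263.1]
now [469 258   4  10  25] [470.5 262.8]
now [495 258  12  56 116] [501.3 283.8]
now [489 316   4   8  22] [490.6 319.4]
```

Request:
send_rows(
  motion=[
    {"travel": [0, -0.004, 0], "spin": 0},
    {"travel": [0, -0.004, 0], "spin": 0},
    {"travel": [0, -0.001, 0], "spin": 0},
  ],
)

```text
time_s: 16.65
tcp_pos: [0.5607, -0.1743, 0.1161]
eef_rot: [178.9, 3.1, 176.3]
contact_force: [-0.2, 7.2, 0.3]
gripper_width: 0.012
```

```bash
python3 -c "
from h import *
prog(); img,d,MT=look('wrist',['tablet_a1_mid','cup_mid']); prog()
red(img,'now')
look('side',['tablet_a1_mid','tablet_b1_mid','cup_mid']);prog()
cv2.imwrite('pics/w14.png',img)"
```

```text
t 16.65 out 0.036 side 0.0001 z 0.116098774515774 F [-0.2  7.2  0.3] w 0.012012277037730808 [178.85789614   3.0798321  176.2709539 ]
wrist tablet_a1_mid 0.53 [ 0.4876 -0.0506  0.0129]
wrist tablet_a1_mid 0.22 [ 5.677e-01 -5.770e-02  2.000e-04]
wrist cup_mid 0.71 [ 0.5687 -0.0556  0.0025]
wrist cup_mid 0.58 [ 0.4958 -0.0504  0.0247]
t 16.8 out 0.0359 side 0.0001 z 0.11611917783851178 F [-0.3  7.8  1.4] w 0.012216536986436469 [178.86111788   3.08004298 176.26551652]
now [471 259   4   9  23] [472.6 262.8]
now [478 259   4   8  21] [479.4 262.7]
now [510 258   4   9  22] [511.5 261.8]
now [494 267  13  47  89] [499.9 290.9]
now [496 315   4   8  21] [498.1 319. ]
side tablet_b1_mid 0.6 [ 0.5754 -0.0365  0.0971]
side cup_mid 0.9 [ 0.3456 -0.1671  0.0145]
side cup_mid 0.78 [ 0.4927 -0.054   0.0206]
side cup_mid 0.65 [0.3448 0.0233 0.0109]
side cup_mid 0.57 [ 0.3409 -0.0699  0.0138]
t 17.0 out 0.0358 side 0.0001 z 0.11610591890033228 F [0.5 7.9 1.2] w 0.01198182472453198 [178.86368847   3.08313379 176.2722682 ]
```

Request:
send_rows(
  motion=[
    {"travel": [0, 0.002, 0], "spin": 0},
    {"travel": [0, 0, 0], "spin": 0},
  ],
)

```text
time_s: 17.17
tcp_pos: [0.561, -0.1703, 0.1161]
eef_rot: [178.7, 3.1, 176.3]
contact_force: [-0.1, 6.0, 0.1]
gripper_width: 0.0122
```

```bash
python3 -c "
from h import *
prog(); img,d,MT=look('wrist',['tablet_a1_mid']); prog()
red(img,'now')
cv2.imwrite('pics/w15.png',img)
def lin(f):
    a=cv2.imread(f).astype(int); m=((a[...,2]-a[...,1]>60)&(a[...,2]>130)); m[:,:484]=0;m[:,515:]=0;m[:269]=0;m[313:]=0
    v,u=np.nonzero(m); p=np.polyfit(v,u,1); print(f,len(v),'line at 262.5,319.5:',np.polyval(p,[262.5,319.5]).round(1))
for i in (11,12,13,14,15): lin(f'pics/w{i}.png')
"
```

```text
t 17.1667 out 0.0319 side 0.0001 z 0.11610817391607518 F [-0.1  6.   0.1] w 0.012211418109923464 [178.74155222   3.08202075 176.28804658]
wrist tablet_a1_mid 0.75 [ 0.4848 -0.0484  0.0149]
t 17.2667 out 0.0319 side 0.0001 z 0.11612571526861436 F [-0.1  7.8 -0. ] w 0.012370118895781587 [178.7369563    3.08139815 176.29983349]
now [464 259   4   9  22] [465.5 262.8]
now [471 258   4  10  24] [472.5 262.6]
now [490 258  17  66 129] [499.1 291.3]
pics/w11.png 142 line at 262.5,319.5: [509.2 496.4]
pics/w12.png 108 line at 262.5,319.5: [507.7 494.5]
pics/w13.png 107 line at 262.5,319.5: [507.1 493.8]
pics/w14.png 106 line at 262.5,319.5: [506.5 493.3]
pics/w15.png 105 line at 262.5,319.5: [506.2 493. ]
```

Request:
send_rows(
  motion=[
    {"travel": [0, -0.0025, 0], "spin": 0},
  ],
)

```text
time_s: 17.35
tcp_pos: [0.5609, -0.1714, 0.1161]
eef_rot: [178.7, 3.1, 176.3]
contact_force: [-0.9, 8.7, 1.5]
gripper_width: 0.012
```

```bash
python3 -c "
from h import *
prog(); img,d,MT=look('wrist',['tablet_a1_mid','cup_mid']); prog()
red(img,'now')
cv2.imwrite('pics/w16.png',img)
a=cv2.resize(img[240:335,440:540],None,fx=4,fy=4,interpolation=3)
b=cv2.resize(img[60:155,390:490],None,fx=4,fy=4,interpolation=3)
cv2.imwrite('pics/c3.png',np.hstack([a,b]))
"
```

```text
t 17.35 out 0.0331 side 0.0001 z 0.11608101819155196 F [-0.9  8.7  1.5] w 0.012031962023798741 [178.66300908   3.08079077 176.32477531]
wrist tablet_a1_mid 0.55 [ 0.4863 -0.0494  0.013 ]
wrist tablet_a1_mid 0.29 [ 5.683e-01 -5.840e-02 -4.000e-04]
wrist cup_mid 0.73 [ 0.4901 -0.0484  0.026 ]
t 17.5 out 0.0333 side 0.0001 z 0.1161278319732788 F [-0.2  8.   1.3] w 0.011942110546842345 [178.66546193   3.08407719 176.30941811]
now [466 259   4   9  23] [467.5 262.8]
now [473 258   4   9  23] [474.3 262.5]
now [492 258  17  65 132] [499.9 289.7]
```

View pics/c3.png

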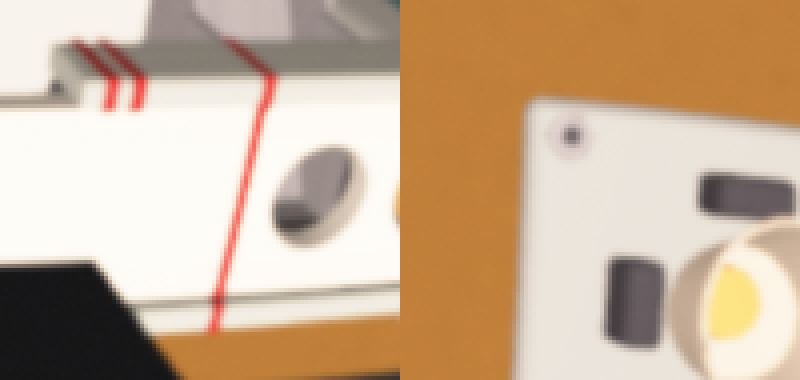

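```bash
python3 -c "
from h import *
look('top',['cup_mid']); prog(); print(r.close_job())"
```

```text
t 17.6 out 0.0333 side 0.0001 z 0.11608013239929206 F [-0.5  8.   1.5] w 0.01231197298580172 [178.66632948   3.0801509  176.30977135]
the job is handed in; nothing more can be done
None
```

The loose dose cup, the look-alike farthest from the base, stands upright between the four stops under the chute and is released. The slide is held at the single mark with the handle still gripped. I handed the job in at 17.6 s.

- **Tablet:** the last close picture shows one yellow tablet in the cup and the front pocket empty.
- **Slide position:** in that picture the red line runs straight into the single mark on both rails. The tool has moved 33.3 mm from where it gripped the handle, against the nominal 34 mm. The spring load reads about 8 N, against 7.7 N expected.
- **Overshoot:** the slide went about 2 mm past the single mark for a moment (36 mm by the tool position, still well short of the second drop), and I brought it back.
- **Disagreements:** image and tool readings of the slide differed by up to about 1 mm. The tool leans about 3°, which I could not correct because moves only turn about its own axis. The final overhead check for the cup found nothing at all; the wrist camera did find it, at the seat.

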